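Bring the amber filter over the safelight window

ROBOT

A 6-joint arm with a two-finger parallel gripper is mounted at the origin on the work surface. World frame = base frame: x ahead of the robot, y to its left, z up, the work surface at z = 0. Lengths are in mm, angles in rad, forces in N, time in s.
With the tool pointing down it reaches from about 275 to 725 mm from the base axis. Payload 5.6 kg.
Tool frame: the origin (TCP) lies at the very end of the fingers, on their centre line; the grasp point (between the pads) lies 19 mm behind it; z points along the fingers, y is the line along which they close (so a half turn about z gives the same grasp; the last joint's range is limited). The gripper opens to 85 mm and grips with 20 to 120 N. Pads are 22 mm wide; open, the fingers measure 114 mm over their backs; the gripper's body (76 mm by 85 mm) begins 54 mm behind the grasp point. The pads swing forward as they close: fully open they stand 13 mm farther back than shut.
Start: joints at [-0.819, 0.255, 0.108, 0, -1.424, -0.285], TCP at [247.534, -491.141, 194.483] pointing down, gripper open.
Joint ranges: [-2.95, 2.95], [-1.21, 1.97], [-1.09, 1.5], [-2.87, 1.71], [-2.94, -0.07], [-3.05, 3.05]. Speed limits (rad/s): [2.57, 2.57, 3.14, 3.14, 3.14, 3.14].

INTERFACE

Orientations are given as a unit quaternion [w, x, y, z].
In Python, from bench import sense, capture, camera_info, job_done gives the robot as it stands.
- The arm moves only by the tool drive_tool, never from a script. Its argument "series" is text: rows parted by semicolons, each of 7 numbers parted by spaces: the turn, a rotation vector about the world's x, y, z in units of pi rad (1.0 is pi rad), then the shift along the world's x, y, z in units of 300 mm (1.0 is 300 mm), then the finger opening in mm, from 0 to 85.4. In form: wx wy wz dx dy dz jaw; .... A call has exactly 5 rows; each row is the pose to reach, as a shift and turn from the pose commanded when the call began, turning the shorter way round; what a row does not reach only later rows make up. A row lasts 1/10 s, in which the tool goes at most 50 mm and 8.59 degrees, less where a joint would pass 70% of its speed; a pose out of reach is approached as far as the arm can. A call with a number of a shift or a turn outside -1 to 1 is refused whole. A call with a gripper value outside its range is refused whole. The fingers move at their own pace and stop on an object; the grip force is fixed at half the most. Time passes only in rows, so rows that repeat a pose let the fingers close, or fill a call up. It gives the time, the measured TCP pose, the force, the opening and the grip force at its end, in the units of the state.
- sense(): the state, without advancing time (a new reading comes with each control period).
- capture(name): name is "side" or "top" or "wrist"; returns (picture, depth): 400x640x3 uint8, red, green, blue; 400x640 float32, mm along the optical axis (not along the pixel's ray), 0 where there is no reading.
- camera_info(name): a dict with "fx", "fy", "cx", "cy" (pixels), "T" (4x4, takes a point from camera to world coordinates). Camera axes: x right, y down, z forward; pixel columns grow to the right and rows downward; lengths in mm; the calibration is good to about 2 mm. A picture is of the moment at which its call begins: read the wrist's pose just before it. camera_info takes no time and is no camera call; for the wrist camera it gives the pose at the moment of the call.
- job_done(): hands the job in; it is judged then, once.
The state is a dict: "clock": time; "joints": joint angles; "joint_vel": joint speeds; "joint_efforts": joint torques, N m; "tool_pos": TCP position; "eef_rot": TCP orientation; "wrist_force": force on the tool from outside, world axes, zero at the start; "torque": the same for the moment, N m; "opening": finger opening in mm; "grasp_force": force on a finger pad.
Only numpy, scipy, OpenCV 4.12 (cv2) and the standard library are available. Lean on these libraries where they do the work, as an engineer would, in place of code of your own. Each camera call takes 0.05 s, during which the arm holds its last target. There are 200 camera calls.

TASK

Two flat dark green lamp boxes lie on the darkroom counter. On the one with the red grip, slide the grip towards the round white lamp window until it is fully home against its end stop, so that the amber filter covers the window, then let go; leave the black grip of the other box where it is, and do not disturb the chrome magnifier.

Things in the scene. Friction and masses are not known exactly. Their poses are not given: they have to be found in the camera images.
- red_slide (a joint): position in m of the amber filter carriage with the red grip along its lamp box: 0 = fully drawn back, 0.100 = at the end stop, pane over the lamp window. It starts between 0 and 0.045, moves in a straight level line, resists with about 2.5 N of friction and stays where it is left.
- red_grip (a point): red upright block to be slid, 36 (x) by 16 (y) by 35 mm tall; point = its middle, 69.5 mm above the counter (foot 52, top 87). +y = sliding direction to lamp window and end stop, z up. It stands on the steel filter carriage (plate top 52 mm), amber pane ahead of it. Fixed green box below 116 x 250 (long in y) x 45 mm high; rim rails and stops up to 55 mm, side rails 46 mm off the grip's middle.
- black_grip (a point): black upright block on the second, otherwise identical lamp box, whose pane is opaque black; leave it alone. 36 (x) by 16 (y) by 35 mm tall; point = its middle, 69.5 mm above the counter; axes as for the red grip. The two boxes lie side by side, at least 30 mm apart, and may have changed places. Nothing near the grips stands higher than they do.
- magnifier: a loose chrome focusing magnifier standing upright, a round column 58 mm across at the foot and 69 mm tall, beyond the boxes; origin at the centre of its underside. To be left standing as it is.
Mind the look-alikes: they are no part of the job. What is shaped like the magnifier but brown or turquoise is not meant.

How it is judged:
By the outcome, as a careful person would: the job done as asked, in the order asked, and still so for the second after the job is handed in, with the robot touching nothing.
It also fails if it takes over 27 s, if anything falls off the work surface, if the arm or the gripper's body presses on something with over 40 N, if the wrist force passes 120 N, or if a joint passes its speed limit or range.

## Working session

There is one attempt and no reset: what is moved stays moved. The work goes in short steps, Python scripts to look and compute and a tool call to move; the robot and the scene stay as the last step left them, time stands still between calls to the robot, and variables do not carry over. Pictures are saved under pics/ and viewed, at most 10 in all, crops included, and the job is handed in when it is done.

Besides the shell and the picture viewer there is one more tool, called by a JSON object that holds its "name" and its "arguments". drive_tool: Moves the arm, as the interface text tells. Its arguments: {"type":"object","properties":{"series":{"type":"string"}},"required":["series"]}

```bash
mkdir -p pics; cat > h.py <<'E'
import numpy as np,cv2
from bench import sense,capture,camera_info,job_done
def pt(name,d,u,v,info=None):
    c=info or camera_info(name); z=d[v,u]
    p=c["T"]@np.array([(u-c["cx"])/c["fx"]*z,(v-c["cy"])/c["fy"]*z,z,1]); return p[:3].round(1)
E
python3 - <<'E'
from h import *
for n in("top","side"):
    p,d=capture(n); cv2.imwrite(f"pics/{n}1.png",p[:,:,::-1]); np.save(n+"1.npy",d)
    print(n,camera_info(n)["T"].round(2).tolist())
s=sense();print(s["clock"],s["tool_pos"],s["eef_rot"],s["opening"])
E
```

```text
top [[0.02, -1.0, 0.08, 575.84], [-1.0, -0.02, 0.0, -42.13], [-0.0, -0.08, -1.0, 1139.99], [0.0, 0.0, 0.0, 1.0]]
side [[-0.97, -0.15, 0.18, 485.19], [-0.24, 0.64, -0.73, 640.33], [-0.01, -0.75, -0.66, 686.41], [0.0, 0.0, 0.0, 1.0]]
0.1 [ 247.31865777 -490.70237962  193.70421854] [-2.34302224e-04 -2.31235766e-01  9.72897374e-01  8.15533589e-04] 85.40219797643876
```

View pics/top1.png

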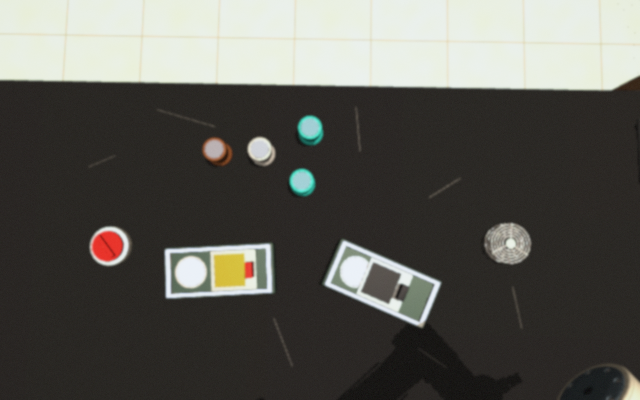

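View pics/side1.png

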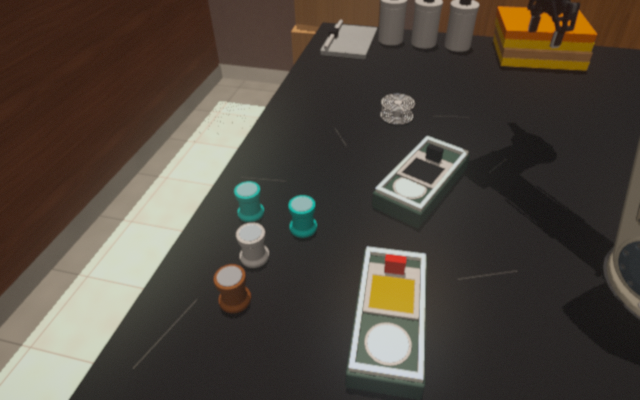

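The top view shows the red-grip box at left, with the grip at about (249,270), the amber pane at (228,271) and the white window at (191,271). The black-grip box is at right, with its grip at (402,292). The chrome magnifier is at (261,150), with brown (217,151) and turquoise (310,130), (302,182) look-alikes. The target is the red block at (249,270). The red disc at (109,246) is not on a box. I'll confirm this in a crop.

```bash
python3 - <<'E'
from h import *
p=cv2.imread("pics/top1.png");d=np.load("top1.npy")
cv2.imwrite("pics/c1.png",cv2.resize(p[230:310,155:285],None,fx=6,fy=6,interpolation=cv2.INTER_CUBIC))
hsv=cv2.cvtColor(p,cv2.COLOR_BGR2HSV)
m=((hsv[...,0]<8)|(hsv[...,0]>172))&(hsv[...,1]>150)&(hsv[...,2]>90)
P=np.array([pt("top",d,u,v) for v,u in np.argwhere(m) if 235<u<270])
T=P[P[:,2]>78];print(len(P),T.mean(0),T.min(0),T.max(0))
# box footprint: everything in region with z 35..65
c=camera_info("top")
Q=np.array([pt("top",d,u,v) for v in range(235,305) for u in range(158,280)])
B=Q[(Q[:,2]>35)&(Q[:,2]<70)];print(cv2.minAreaRect(B[:,:2].astype(np.float32)),np.median(B[:,2]))
w=(hsv[...,1]<40)&(hsv[...,2]>180)
W=np.array([pt("top",d,u,v) for v,u in np.argwhere(w) if 177<u<206 and 257<v<287]);print("win",W.mean(0))
E
```

```text
93 [501.83647059 121.01176471  86.94705882] [485.7 115.1  82.5] [516.3 126.9  90.8]Traceback (most recent call last):
  File "<stdin>", line 10, in <module>
  File "h.py", line 4, in pt
    c=info or camera_info(name); z=d[v,u]
              ~~~~~~~~~~~^^^^^^
ValueError: time passes only in moves, steps and waits
```

View pics/c1.png

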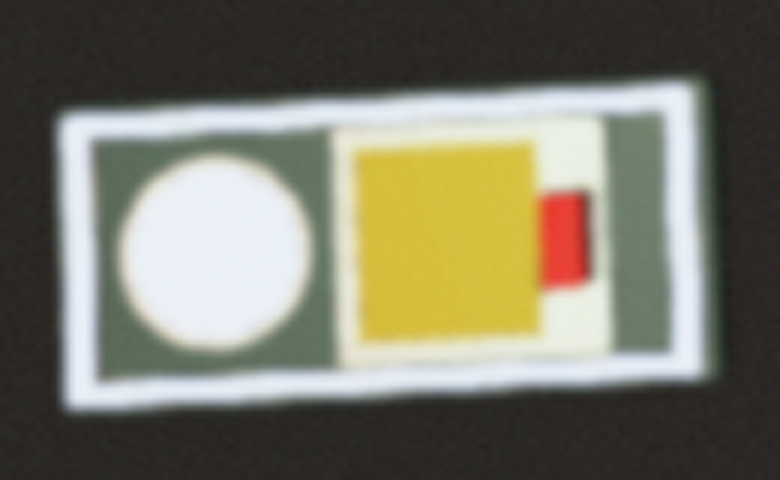

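The crop confirms it. The red block is at crop (566,240), the amber pane at (447,242) and the white window at (216,252), and the long axis is tilted slightly. Next I'll work out the axis and the approach.

```bash
python3 - <<'E'
from h import *
p=cv2.imread("pics/top1.png");d=np.load("top1.npy");c=camera_info("top")
def ray(u,v,z):
    r=c["T"][:3,:3]@np.array([(u-c["cx"])/c["fx"],(v-c["cy"])/c["fy"],1]);o=c["T"][:3,3];return (o+r*(z-o[2])/r[2])[:2]
f=lambda a,b,z:ray(155+(a+.5)/6-.5,230+(b+.5)/6-.5,z)
for n,a,b in(("top",(695,85),(60,115)),("bot",(703,378),(68,408))):
    A,B=f(*a,55),f(*b,55);D=B-A;print(n,A,B,np.linalg.norm(D),np.degrees(np.arctan2(D[1],D[0])))
print("win",f(216,252,46),"pane",f(447,242,52),"grip",f(565,240,87))
Q=np.array([pt("top",d,u,v,c) for v in range(235,305) for u in range(158,280)])
B=Q[(Q[:,2]>35)&(Q[:,2]<70)];print(cv2.minAreaRect(B[:,:2].astype(np.float32)))
s=sense();R=__import__("scipy.spatial.transform",fromlist=["Rotation"]).Rotation.from_quat(np.roll(s["eef_rot"],-1)).as_matrix();print(R.round(3),s["tool_pos"],s["clock"])
E
```

```text
top [558.66484     77.90216873] [542.9273735  318.06921138] 240.68210616142304 93.74907045334086
bot [449.25372923  71.8819673 ] [433.67675786 309.9975446 ] 238.62453811432965 93.7428246000635
win [491.99029136 259.30013648] pane [497.8197879  170.39870716] grip [501.85808101 120.3878273 ]
((497.1689453125, 196.0435791015625), (116.33716583251953, 251.15744018554688), 3.97161602973938)
[[-0.893 -0.45  -0.001]
 [-0.45   0.893  0.001]
 [ 0.     0.002 -1.   ]] [ 247.31865777 -490.70237962  193.70421854] 0.1
```

Sliding axis is 93.8° (u = (-0.066, 0.998)). The grip is at (502,121) and has about 90 mm to go. I'll move over at height, turning -22.9° so the fingers close along the slide axis.

{"name": "drive_tool", "arguments": {"series": "0 0 -0.127 0.3 0.73 0 50; 0 0 -0.127 0.3 0.73 0 50; 0 0 -0.127 0.3 0.73 0 50; 0 0 -0.127 0.3 0.73 0 50; 0 0 -0.127 0.3 0.73 0 50"}}

```text
clock: 0.6
tool_pos: [337.5, -270.3, 194.2]
eef_rot: [-0.0, -0.033, 0.999, 0.0]
wrist_force: [1.3, -0.4, -0.6]
opening: 49.9
grasp_force: 0.0
```

{"name": "drive_tool", "arguments": {"series": "0 0 0 0.3 0.73 0 50; 0 0 0 0.3 0.73 0 50; 0 0 0 0.3 0.73 0 50; 0 0 0 0.3 0.73 0 50; 0 0 0 0.3 0.73 0 50"}}

```text
clock: 1.1
tool_pos: [427.8, -50.5, 194.3]
eef_rot: [-0.0, -0.035, 0.999, 0.0]
wrist_force: [-0.1, -0.6, -0.3]
opening: 49.9
grasp_force: 0.0
```

{"name": "drive_tool", "arguments": {"series": "0 0 0 0.247 0.57 -0.14 50; 0 0 0 0.247 0.57 -0.14 50; 0 0 0 0.247 0.57 -0.14 50; 0 0 0 0.247 0.57 -0.14 50; 0 0 0 0.247 0.57 -0.14 50"}}

```text
clock: 1.6
tool_pos: [501.6, 121.2, 149.6]
eef_rot: [-0.002, -0.036, 0.999, -0.001]
wrist_force: [-0.2, -0.8, 0.1]
opening: 49.9
grasp_force: 0.0
```

```bash
python3 - <<'E'
from h import *
c=camera_info("wrist")
p,d=capture("wrist"); cv2.imwrite("pics/w1.png",p[:,:,::-1])
hsv=cv2.cvtColor(p,cv2.COLOR_RGB2HSV)
m=((hsv[...,0]<8)|(hsv[...,0]>172))&(hsv[...,1]>130)&(hsv[...,2]>70)
P=np.array([pt("wrist",d,u,v,c) for v,u in np.argwhere(m)])
T=P[abs(P[:,2]-87)<3];print(len(T),cv2.minAreaRect(T[:,:2].astype(np.float32)),T.mean(0))
s=sense();print(s["tool_pos"],s["clock"])
E
```

```text
970 ((501.59619140625, 122.55330657958984), (35.63773727416992, 14.997502326965332), 4.085646152496338) [500.75731959 122.49938144  87.49319588]
[501.21210707 119.39401076 150.64242142] 1.65
```

View pics/w1.png

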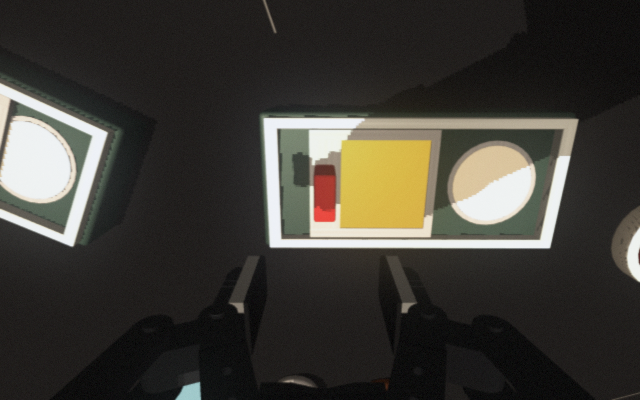

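The wrist view shows the red grip at (325,193), between the finger planes, with the pane and window to its right. It measures (501,122), so the alignment is good. Descending.

{"name": "drive_tool", "arguments": {"series": "0 0 0 0 0.005 -0.1 50; 0 0 0 0 0.005 -0.2 50; 0 0 0 0 0.005 -0.27 50; 0 0 0 0 0.005 -0.293 50; 0 0 0 0 0.005 -0.293 50"}}

```text
clock: 2.15
tool_pos: [501.1, 118.3, 64.4]
eef_rot: [-0.001, -0.034, 0.999, -0.0]
wrist_force: [0.5, -0.2, 0.1]
opening: 50.3
grasp_force: 0.0
```

{"name": "drive_tool", "arguments": {"series": "0 0 0 0 0 0 10; 0 0 0 0 0 0 10; 0 0 0 0 0 0 10; 0 0 0 0 0 0 10; 0 0 0 0 0 0 10"}}

```text
clock: 2.65
tool_pos: [501.8, 119.4, 64.9]
eef_rot: [0.0, -0.034, 0.999, 0.0]
wrist_force: [1.1, 0.5, -0.4]
opening: 10.2
grasp_force: 0.0
```

Opening is 10.2 with no grip force, so the fingers may have missed. Checking.

```bash
python3 - <<'E'
from h import *
s=sense();print(s["tool_pos"],s["opening"],s["grasp_force"],s["wrist_force"])
p,d=capture("wrist"); q,_=capture("side")
o=np.vstack([cv2.resize(p[80:280,200:600],(800,400)),cv2.resize(q[230:330,330:450],(240,200)).repeat(1,0) if 0 else cv2.copyMakeBorder(cv2.resize(q[210:360,300:480],(240,200)),0,0,0,560,cv2.BORDER_CONSTANT)])
cv2.imwrite("pics/w2.png",o[:,:,::-1])
E
```

```text
[501.77867044 119.42767317  64.88417655] 10.19980041103952 0.0 [ 1.11389477  0.53193293 -0.40996329]
```

View pics/w2.png

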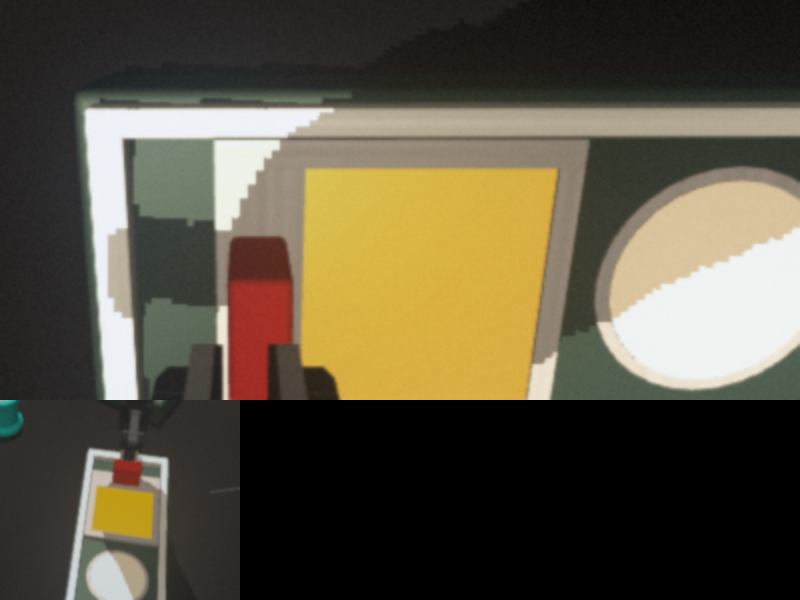

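```bash
python3 - <<'E'
from h import *
c=camera_info("wrist");s=sense();Ti=np.linalg.inv(c["T"])
def pr(P):
    q=Ti@np.append(P,1);return (q[0]/q[2]*c["fx"]+c["cx"],q[1]/q[2]*c["fy"]+c["cy"],q[2])
print(c["T"].round(2).tolist());t=s["tool_pos"];print(pr(t),pr(t+[0,0,19]),pr([501.5,122,87]),pr([501.5,122,52]))
p,d=capture("wrist");cv2.imwrite("pics/w3.png",cv2.resize(p[180:400,200:480],(763,600))[:,:,::-1])
for u,v in((302,260),(343,260),(302,300),(343,300),(330,230),(330,260),(322,270),(322,300)):print(u,v,pt("wrist",d,u,v,c),p[v,u])
E
```

```text
[[-0.07, 0.95, 0.32, 420.96], [1.0, 0.06, 0.02, 113.57], [0.0, 0.32, -0.95, 244.68], [0.0, 0.0, 0.0, 1.0]]
(np.float64(322.61922080831414), np.float64(233.70187254170855), np.float64(196.39838961725815)) (np.float64(322.66561044712137), np.float64(249.3526060470747), np.float64(178.38967925490596)) (np.float64(328.0446324829199), np.float64(252.4681213014858), np.float64(175.25416576584598)) (np.float64(327.1079713758301), np.float64(224.80593005654043), np.float64(208.428105907021))
302 260 [491.7 110.2 114.3] [73 70 63]
343 260 [490.9 127.  113.6] [80 72 60]
302 300 [493.5 111.6 139.4] [133 122 111]
343 300 [492.7 125.7 139.2] [140 129 117]
330 230 [489.1 122.   87.8] [163  47  37]
330 260 [505.4 123.3  87.3] [164  45  39]
322 270 [510.4 119.6  88.8] [161  43  38]
322 300 [550.3 122.4  55.7] [238 241 244]
```

View pics/w3.png

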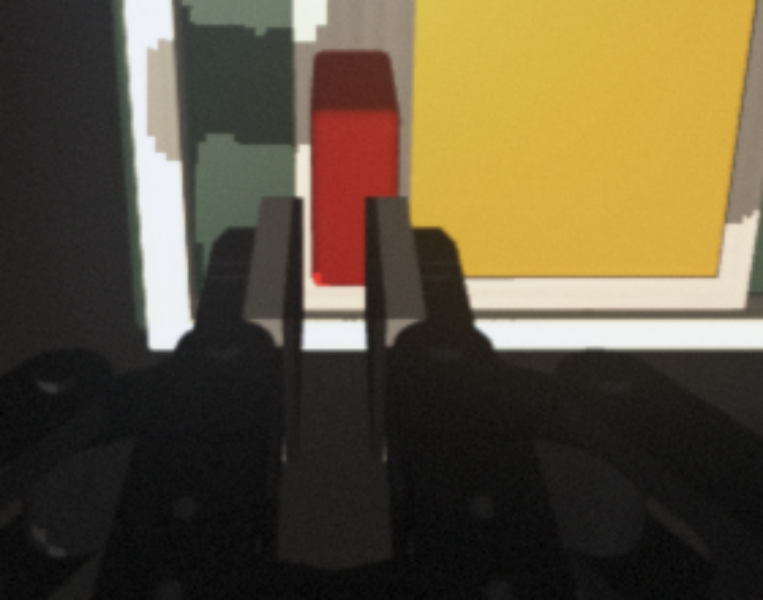

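```bash
python3 - <<'E'
from h import *
c=camera_info("wrist");p,d=capture("wrist");print(c["fx"],sense()["tool_pos"],sense()["joints"])
for v in range(248,310,4):print(v,pt("wrist",d,303,v,c),pt("wrist",d,341,v,c))
c=camera_info("side");p,d=capture("side");cv2.imwrite("pics/s3.png",cv2.resize(p[150:290,330:480],(640,597),interpolation=cv2.INTER_CUBIC)[:,:,::-1])
for v in range(200,276,5):print(v,[pt("side",d,u,v,c).tolist() for u in(392,396,400)])
E
```

```text
356.7261157818937 [501.59801316 119.34338179  64.58117677] [ 5.37694060e-01  2.67109476e-01 -2.18158366e-01 -1.76775509e-05
 -1.08558181e+00 -2.04062620e+00]
248 [520.8 108.5  45.1] [498.3 128.1  87.6]
252 [493.  110.1 104.5] [491.2 126.5 105.9]
256 [492.6 110.3 109. ] [491.  126.3 109.9]
260 [492.3 110.5 113. ] [491.2 126.2 113.1]
264 [492.4 110.7 116.2] [491.2 126.  116.5]
268 [492.1 110.9 120. ] [491.2 125.8 119.7]
272 [491.9 111.  123.4] [490.8 125.6 123.5]
276 [492.2 111.2 125.8] [491.  125.5 126.1]
280 [492.6 111.3 127.8] [491.9 125.5 127.5]
284 [491.7 111.5 132.1] [491.2 125.3 131.4]
288 [492.4 111.6 133.6] [491.2 125.1 133.9]
292 [491.3 111.7 137.8] [491.3 125.  136.4]
296 [492.  111.8 139.1] [491.1 124.9 139.2]
300 [493.1 111.9 139.8] [492.6 125.  139.2]
304 [495.  112.  139.4] [494.4 125.2 139. ]
308 [496.4 112.1 139.7] [496.2 125.3 138.8]
200 [[516.4, 155.2, 245.0], [510.7, 157.0, 247.8], [505.1, 157.1, 249.1]]
205 [[515.6, 155.3, 235.4], [509.9, 156.2, 237.5], [504.1, 158.1, 240.4]]
210 [[516.0, 136.1, 207.3], [509.0, 157.0, 228.4], [503.3, 157.7, 230.4]]
215 [[514.9, 139
[... 233 characters left out ...]
 [506.1, 138.8, 168.5], [499.1, 169.3, 201.3]]
235 [[509.4, 177.1, 196.2], [503.7, 175.8, 196.3], [497.9, 176.2, 198.1]]
240 [[508.2, 184.6, 193.8], [502.5, 183.4, 193.9], [496.8, 182.1, 193.9]]
245 [[508.0, 169.4, 166.2], [502.0, 170.6, 169.1], [496.1, 171.9, 172.1]]
250 [[508.8, 132.7, 113.6], [502.1, 138.9, 122.3], [495.7, 138.6, 123.6]]
255 [[507.6, 137.4, 106.7], [501.1, 138.2, 109.3], [494.6, 138.7, 111.6]]
260 [[506.8, 131.1, 86.7], [500.2, 129.2, 86.3], [493.6, 127.8, 86.4]]
265 [[505.8, 130.9, 73.4], [499.1, 130.8, 75.2], [492.4, 131.4, 77.8]]
270 [[504.7, 131.6, 61.0], [497.9, 131.9, 63.4], [491.1, 131.5, 64.9]]
275 [[503.5, 134.4, 51.0], [496.7, 132.0, 50.1], [489.9, 129.2, 48.6]]
```

View pics/s3.png

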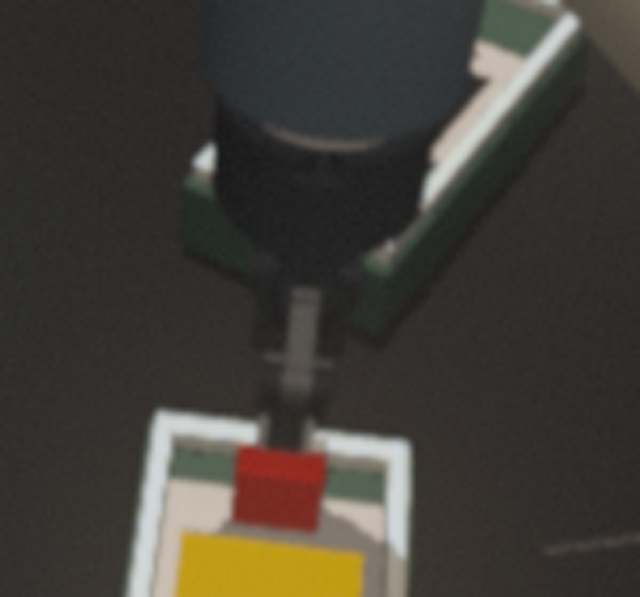

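The side view shows the fingers above the top of the red grip. Depth puts the fingertips at about z = 103 while the reported TCP is 65, so the true tips are about 38 mm higher than reported. Nothing was touched. I'll reopen, go about 40 mm lower and shift +3 mm in y, then close gently.

{"name": "drive_tool", "arguments": {"series": "0 0 0 0 0.01 0.03 50; 0 0 0 0 0.01 0.03 50; 0 0 0 0 0.01 0.03 50; 0 0 0 0 0.01 0.03 50; 0 0 0 0 0.01 0 50"}}

```text
clock: 3.4
tool_pos: [502.5, 122.6, 65.2]
eef_rot: [0.001, -0.034, 0.999, 0.0]
wrist_force: [-0.6, -0.6, 0.1]
opening: 50.1
grasp_force: 0.0
```

{"name": "drive_tool", "arguments": {"series": "0 0 0 0 0 -0.04 50; 0 0 0 0 0 -0.08 50; 0 0 0 0 0 -0.11 50; 0 0 0 0 0 -0.13 50; 0 0 0 0 0 -0.13 50"}}

```text
clock: 3.9
tool_pos: [500.9, 121.9, 24.4]
eef_rot: [-0.001, -0.034, 0.999, -0.0]
wrist_force: [0.5, 1.3, 0.5]
opening: 50.3
grasp_force: 0.0
```

{"name": "drive_tool", "arguments": {"series": "0 0 0 0 0 0 30; 0 0 0 0 0 0 12; 0 0 0 0 0 0 10; 0 0 0 0 0 0 10; 0 0 0 0 0 0 10"}}

```text
clock: 4.4
tool_pos: [502.1, 122.6, 26.2]
eef_rot: [0.001, -0.034, 0.999, 0.0]
wrist_force: [-1.1, 0.5, 3.9]
opening: 15.0
grasp_force: 59.7
```

Gripped: opening 15 mm, force 59.7 N. Sliding 80 mm along the axis.

{"name": "drive_tool", "arguments": {"series": "0 0 0 -0.0035 0.05 0 10; 0 0 0 -0.0075 0.11 0 10; 0 0 0 -0.012 0.17 0 10; 0 0 0 -0.0155 0.23 0 10; 0 0 0 -0.018 0.267 0 10"}}

```text
clock: 4.9
tool_pos: [496.4, 203.4, 26.3]
eef_rot: [0.0, -0.034, 0.999, -0.0]
wrist_force: [-0.3, -2.8, 6.9]
opening: 14.7
grasp_force: 59.9
```

{"name": "drive_tool", "arguments": {"series": "0 0 0 -0.0003 0.005 0 10; 0 0 0 -0.0007 0.01 0 10; 0 0 0 -0.001 0.015 0 10; 0 0 0 -0.0013 0.02 0 10; 0 0 0 -0.0015 0.022 0 10"}}

```text
clock: 5.4
tool_pos: [496.0, 209.2, 26.2]
eef_rot: [0.0, -0.034, 0.999, -0.0]
wrist_force: [-0.4, -1.6, 5.5]
opening: 14.8
grasp_force: 59.9
```

Friction only so far (about 2 N). Creeping on to the stop.

{"name": "drive_tool", "arguments": {"series": "0 0 0 -0.0003 0.004 0 10; 0 0 0 -0.0005 0.008 0 10; 0 0 0 -0.0008 0.012 0 10; 0 0 0 -0.001 0.015 0 10; 0 0 0 -0.001 0.015 0 10"}}

```text
clock: 5.9
tool_pos: [495.8, 212.5, 26.3]
eef_rot: [0.0, -0.034, 0.999, -0.001]
wrist_force: [-0.3, -5.9, 7.4]
opening: 15.1
grasp_force: 60.0
```

{"name": "drive_tool", "arguments": {"series": "0 0 0 -0.0002 0.003 0 10; 0 0 0 -0.0004 0.006 0 10; 0 0 0 -0.0006 0.009 0 10; 0 0 0 -0.0008 0.012 0 10; 0 0 0 -0.0008 0.012 0 10"}}

```text
clock: 6.4
tool_pos: [495.6, 212.4, 26.3]
eef_rot: [-0.0, -0.034, 0.999, -0.004]
wrist_force: [2.8, -17.4, 8.2]
opening: 14.6
grasp_force: 60.4
```

The tool no longer advances while the force rises to 17 N, so the grip is at the end stop. Releasing, then rising straight up.

{"name": "drive_tool", "arguments": {"series": "0 0 0 0 0 0 50; 0 0 0 0 0 0 50; 0 0 0 0 0 0 50; 0 0 0 0 0 0 50; 0 0 0 0 0 0 50"}}

```text
clock: 6.9
tool_pos: [495.1, 217.5, 25.5]
eef_rot: [-0.0, -0.034, 0.999, 0.0]
wrist_force: [-0.0, -0.7, 0.2]
opening: 49.9
grasp_force: 0.0
```

{"name": "drive_tool", "arguments": {"series": "0 0 0 0 0 0.08 50; 0 0 0 0 0 0.2 50; 0 0 0 0 0 0.32 50; 0 0 0 0 0 0.45 50; 0 0 0 0 0 0.45 50"}}

```text
clock: 7.4
tool_pos: [498.4, 218.8, 166.8]
eef_rot: [0.005, -0.034, 0.999, 0.003]
wrist_force: [0.4, 0.6, 0.2]
opening: 49.9
grasp_force: 0.0
```

{"name": "drive_tool", "arguments": {"series": "0 0 0 0 -0.6 0 50; 0 0 0 0 -0.6 0 50; 0 0 0 0 -0.6 0 50; 0 0 0 0 -0.6 0 50; 0 0 0 0 -0.6 0 50"}}

```text
clock: 7.9
tool_pos: [494.9, 34.2, 160.7]
eef_rot: [0.0, -0.032, 0.999, -0.0]
wrist_force: [-0.3, 1.2, 0.7]
opening: 49.9
grasp_force: 0.0
```

```bash
python3 - <<'E'
from h import *
s=sense();print(s["tool_pos"],s["clock"],s["wrist_force"])
p,d=capture("top");c=camera_info("top")
hsv=cv2.cvtColor(p,cv2.COLOR_RGB2HSV)
m=((hsv[...,0]<8)|(hsv[...,0]>172))&(hsv[...,1]>150)&(hsv[...,2]>90)
P=np.array([pt("top",d,u,v,c) for v,u in np.argwhere(m) if 165<u<270 and 240<v<300])
if len(P):
  T=P[P[:,2]>78];print(len(T),T.mean(0))
cv2.imwrite("pics/t9.png",cv2.resize(p[100:340,80:460],(760,480))[:,:,::-1])
E
```

```text
[494.91583697  34.20922334 160.69566249] 7.9 [-0.34736521  1.15201431  0.65118706]
97 [495.58865979 210.15360825  86.37525773]
```

View pics/t9.png

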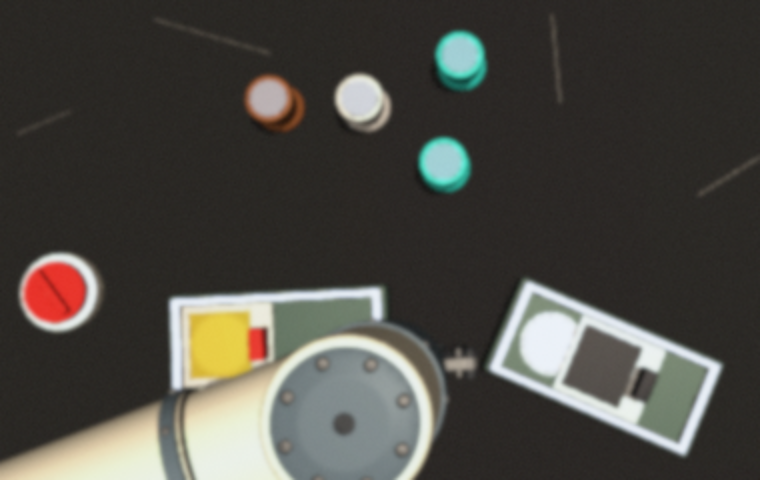

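The picture shows the amber pane over the window at (220,345), the red grip at (258,345) and the carriage against the end rail. The black-grip box and the magnifier have not moved, and the arm is clear.

```bash
python3 -c "
from bench import job_done;print(job_done())"
```

```text
the job is handed in; nothing more can be done
None
```

The red grip was slid about 89 mm to its end stop, so the amber filter covers the lamp window, and released; the black grip and the chrome magnifier were not disturbed, and the job is handed in.

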